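Turn the calibrator down to zero and lock its knob for storage

ROBOT

A 6-joint arm with a two-finger parallel gripper is mounted at the origin on the work surface. World frame = base frame: x ahead of the robot, y to its left, z up, the work surface at z = 0. Lengths are in m, angles in rad, forces in N, time in s.
With the tool pointing down it reaches from about 0.4 to 0.825 m from the base axis. Payload 7 kg.
Tool frame: the origin (TCP) lies at the very end of the fingers, on their centre line; the grasp point (between the pads) lies 19 mm behind it (arm.grasp_offset is the distance from the TCP to the grasp point, in m); z points along the fingers, y is the line along which they close (so a half turn about z gives the same grasp; the last joint's range is limited). The gripper opens to 88 mm and grips with 3 to 60 N. Pads are 19 mm wide; open, the fingers measure 130 mm over their backs; the gripper's body (78 mm by 193 mm) begins 47 mm behind the grasp point.
Start: joints at [-0.827, 0.359, 0.012, 0, -1.224, -0.288], TCP at [0.297, -0.606, 0.227] pointing down, gripper open.
Joint ranges: [-3.07, 3.07], [-1.43, 2.12], [-1.02, 1.25], [-3.03, 1.67], [-3.05, -0], [-3.03, 3.03]. Speed limits (rad/s): [2.39, 2.39, 3.01, 3.14, 3.14, 3.14].

INTERFACE

Orientations are given as [roll, pitch, yaw] about the fixed x, y, z axes, in that order (R = Rz(yaw) Ry(pitch) Rx(roll)).
In Python, from station import get_state, cams, arm, nets gives the robot as it stands.
- The arm moves only by the shell command python3 -m creep 'ROWS' [FORCE]. ROWS is a JSON object of lists of equal length, an entry for each row: "translation": the shift along the world's x, y, z in mm, a list of three; "spin": the turn about the world's z in rad; "gripper": the opening, from 0 (shut) to 1 (fully open). In form: {"translation": [[dx, dy, dz], ...], "spin": [spin, ...], "gripper": [gripper, ...]}. A call has 1 to 8 rows; each row shifts and turns the commanded pose from where the row before left it; what a row does not reach is not made up. A row lasts 1/10 s, in which the tool goes at most 50 mm and 8.59 degrees, less where a joint would pass 70% of its speed; a pose out of reach is approached as far as the arm can. A call is refused whole if a number of a shift passes 50 or a number of a turn 0.15, either way. A call with a gripper value outside its range is refused whole. The fingers move at their own pace and stop on an object; FORCE is the grip in N (left out, the last holds). Time passes only in rows, so rows that do not move let the fingers close. It gives the time, the measured TCP pose, the force, the opening and the grip force at its end, in the units of the state.
- get_state(): the state, without advancing time (a new reading comes with each control period).
- cams.grab_frame(name): name is "scene" or "top" or "wrist"; returns a dict with "img" (384x512x3 uint8, red, green, blue), "mtx" (3x3 intrinsics, pixels), "R" (3x3) and "t" (3): a world point X has camera coordinates R X + t. Camera axes: x right, y down, z forward; pixel columns grow to the right and rows downward; lengths in m; the calibration is good to about 2 mm. A picture is of the moment at which its call begins. There is no depth.
- arm.job_done(): hands the job in; it is judged then, once.
Trained networks look in the newest picture that a camera, given by its name, has taken for a name from the list of things; names that differ only in an ending like _2 or _b are one class to them, and where a whole thing is asked for, a point or a joint stands for the part that bears it (a point fixed in the world has none). Each returns a list of dicts, best first, with "confidence" (0 to 1); they miss things now and then, are a little off and sometimes report something else, mostly with a low value. They report only what shows in the picture. A call takes as long as a camera call.
- nets.search_frame(camera, label): "centre" ([x, y, z] in m, in world coordinates, good to about 4 mm: the middle of the surface that is visible of it).
- nets.pinpoint(camera, label): "centre" ([x, y, z] in m, in world coordinates, good to about 4 mm: a listed point, or the origin of a listed thing).
The state is a dict: "t": time; "q": joint angles; "qd": joint speeds; "joint_efforts": joint torques, N m; "eef_pos": TCP position; "ee_rot": TCP orientation; "force": force on the tool from outside, world axes, zero at the start; "moment": the same for the moment, N m; "width": finger opening in m; "gripper_force": force on a finger pad.
Only numpy, scipy, OpenCV 4.12 (cv2) and the standard library are available. Lean on these libraries where they do the work, as an engineer would, in place of code of your own. Each camera call takes 0.05 s, during which the arm holds its last target. There are 200 camera calls.

TASK

Make the portable calibrator safe to put away: turn the big level knob between the two steel posts fully anticlockwise (seen from above) to its end stop. Then swing the hinged steel strap over that knob and down until its slotted end rests fully home over the staple on the other post. Leave the small knob as it is set and do not disturb the other things on the bench.

Things in the scene. Friction and masses are not known exactly. Their poses are not given: they have to be found in the camera images.
- case: The calibrator: black box 240 mm (x) by 300 mm (y) by 75 mm high with a blue top panel, fixed to the bench. Origin: centre of its underside; z up. The lock plate with the big knob and the small knob stand on its panel, 120 mm apart along the case's x; either may be the nearer. Display, sockets and keys on the panel are under 6 mm high.
- lock_plate: Aluminium plate fixed on the case's panel, 90 mm (x) by 156 mm (y), 4 mm thick, axes as the case's. Origin: centre of its underside, on the big knob's axis, 75 mm above the bench. It carries the big knob in the middle, the hinge post at y = +62 mm and the staple post at y = -62 mm.
- level (a joint): Big black level knob, rad: 0 = fully anticlockwise stop (seen from above, pointer to the case's -x, at the longest dial tick), grows clockwise to 4.71; starts at 0.9 to 2.5. Stays where left (friction 0.04 N m). Round foot 48 mm across, 8 mm high, with an upright bar grip 46 mm long, 14 mm wide, its top 38 mm above the foot's underside; white pointer line on one half.
- level_grip (a point): Point on the big knob's vertical axis at the height to grip the bar: 7 mm below the bar's top and 116 mm above the bench. Turns with the knob: its x axis lies along the bar, the pointer on its -x side; z up.
- strap (a joint): Hinged steel strap, rad: 0 = level over the big knob, slotted end home over the staple (stop); grows as it opens up and away, to 2.3; 1.57 = upright. Starts leaning away at 1.85 to 2.2. Stiff hinge (0.09 N m): it stays at any angle; pushing takes 1 to 2 N. 26 mm wide, 3 mm thick, reaching 140 mm from the axis; slot 12 mm wide from 110 to 136 mm.
- strap_hinge (a point): On the strap's hinge axis, at the top of the hinge post: 135 mm above the bench, 62 mm from the big knob's axis on the case's +y side. Does not turn with the strap: its x axis is the hinge axis (level), its -y axis points over the knob to the staple, z up. Two lugs 18 mm either side of it along x rise 5 mm above it.
- strap_end (a point): Middle of the strap's free end edge, 140 mm from the hinge axis. Turns with the strap: x across the strap, -y from the hinge towards the free end, z out of the side that faces up when closed.
- staple (a point): Foot of the staple, a 15 mm long wire loop on top of the other post, 135 mm above the bench, 124 mm from strap_hinge and 62 mm beyond the knob's axis; the loop rises 13 mm above this point and comes up through the strap's slot. The post, 24 mm by 16 mm, ends 2 mm below this point.
- fine_mark (a point): Pointer mark on top of the small knob (30 mm across, bar grip 28 mm long, 44 mm high above the panel), 14 mm from its axis. Must not turn.
- meter: Loose yellow handheld multimeter, 170 by 85 by 36 mm, lying flat; origin under its centre. Leave in place.
- cleaner: Loose white bottle, 52 mm across, 120 mm high, standing; origin under its centre. Leave standing in place.
- driver: Loose screwdriver, about 200 mm long, lying to the left of the case. Leave in place.

How it is judged:
On the way, in this order (a step that is already met when the one before it is completed fails the run):
1. the big knob is at its anticlockwise end stop while the strap is still open (value of joint level below 0.08 rad and value of joint strap above 0.5 rad), for 0.2 s.
2. the strap is swung over the knob and home on the staple (value of joint strap below 0.05 rad), for 0.2 s.
At the end, for the whole second after the job is handed in: The big knob is within 0.08 rad of its anticlockwise stop, the strap is within 0.05 rad of fully home over the staple and at rest, and the small knob's mark is within 4 mm of where it was (value of joint level below 0.08 rad and value of joint strap below 0.05 rad and velocity of joint strap between -0.05 and 0.05 rad/s and distance of fine_mark from where it was at the start of the episode below 0.004 m); the robot touches nothing.
It fails at once if the small knob is turned (its pointer mark moves more than 5 mm) (distance of fine_mark from where it was at the start of the episode above 0.005 m).
It fails at once if the multimeter is pushed more than 30 mm from its place (distance of meter from where it was at the start of the episode above 0.03 m).
It fails at once if the bottle is pushed more than 30 mm from its place or knocked over (distance of cleaner from where it was at the start of the episode above 0.03 m or angle between cleaner's own z axis and vertical above 0.5 rad).
It fails at once if the screwdriver is pushed more than 30 mm from its place (distance of driver from where it was at the start of the episode above 0.03 m).
It also fails if it takes over 70 s, if anything falls off the work surface, if the arm or the gripper's body presses on something with over 40 N, if the wrist force passes 120 N, or if a joint passes its speed limit or range.

## Working session

There is one attempt and no reset: what is moved stays moved. The work goes in short steps, Python scripts to look and compute and a shell command to move; the robot and the scene stay as the last step left them, time stands still between calls to the robot, and variables do not carry over. Pictures are saved under pics/ and viewed, at most 10 in all, crops included, and the job is handed in when it is done.

```bash
mkdir -p pics; python3 - <<'E'
from station import get_state, cams, arm, nets
import cv2, numpy as np
ims=[]
for c in ["scene","top"]:
    f=cams.grab_frame(c); ims.append(f["img"])
    for l in ["case","lock_plate","level_grip","strap_hinge","strap_end","staple","fine_mark","meter","cleaner","driver"]:
        r=nets.pinpoint(c,l)
        print(c,l,[(np.round(d["centre"],3).tolist(),round(d["confidence"],2)) for d in r[:2]])
    cv2.imwrite(f"pics/{c}0.png",cv2.resize(f["img"][:,:,::-1],(800,600),interpolation=cv2.INTER_CUBIC))
s=get_state();print(s["t"],s["eef_pos"],s["ee_rot"],s["width"])
E
```

```text
scene case [([0.528, -0.03, 0.002], 0.76), ([0.477, -0.012, 0.119], 0.65)]
scene lock_plate [([0.591, -0.045, 0.077], 0.66)]
scene level_grip [([0.585, -0.042, 0.116], 0.56)]
scene strap_hinge [([0.603, 0.018, 0.132], 0.85)]
scene strap_end [([0.616, 0.068, 0.266], 0.42)]
scene staple [([0.574, -0.101, 0.138], 0.89)]
scene fine_mark [([0.478, -0.012, 0.12], 0.54)]
scene meter [([0.524, -0.449, -0.001], 0.56)]
scene cleaner [([0.414, 0.35, 0.004], 0.71), ([0.588, -0.043, 0.119], 0.33)]
scene driver [([0.595, 0.343, -0.0], 0.67)]
top case [([0.531, -0.023, -0.0], 0.81)]
top lock_plate [([0.588, -0.044, 0.073], 0.62)]
top level_grip [([0.588, -0.043, 0.115], 0.69), ([0.595, 0.342, 0.001], 0.36)]
top strap_hinge [([0.599, 0.019, 0.135], 0.84)]
top strap_end [([0.614, 0.069, 0.262], 0.74), ([0.602, 0.017, 0.136], 0.74)]
top staple [([0.58, -0.099, 0.134], 0.84)]
top fine_mark [([0.474, -0.013, 0.12], 0.42)]
top meter [([0.522, -0.446, 0.001], 0.94)]
top cleaner [([0.415, 0.353, -0.002], 0.94)]
top driver [([0.597, 0.344, 0.003], 0.73)]
1.1 [ 0.29707897 -0.60606755  0.22655776] [ 3.14158158e+00 -4.58933795e-08 -2.68578474e+00] 0.08778385425779577
```

View pics/top0.png

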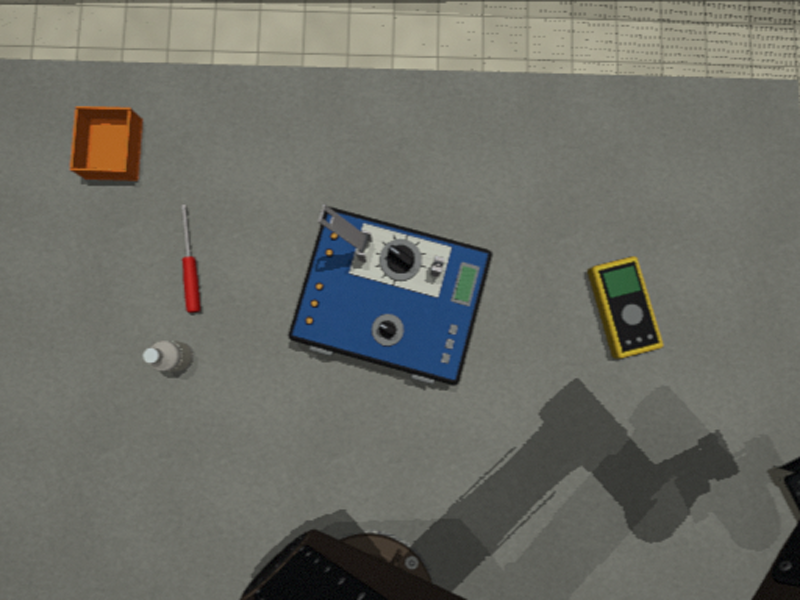

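View pics/scene0.png

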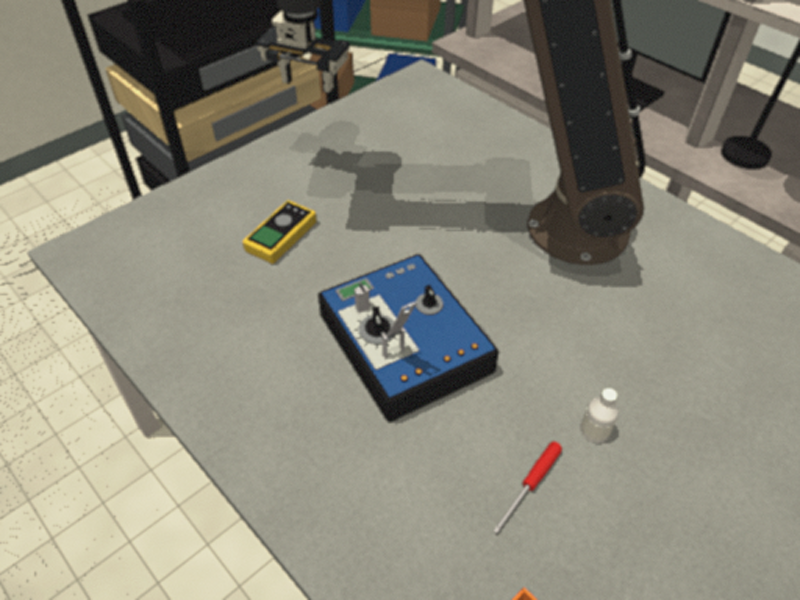

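The case is yawed about -0.26 rad with the hinge on the left. The white pointer is towards the upper left, and the big knob is the farther one. Next I move above it for a close look.

```bash
python3 -m creep '{"translation":[[15,30,15],[20,38,10],[20,38,10],[20,38,10],[20,38,10],[20,38,10],[20,38,10],[20,38,10]],"spin":[0,0,0,0,0,0,0,0],"gripper":[1,1,1,1,1,1,1,1]}' 20; python3 -m creep '{"translation":[[20,38,5],[20,38,5],[20,38,5],[20,38,5],[20,38,5],[20,38,5],[10,10,0],[0,0,0]],"spin":[0,0,0,0,0,0,0,0],"gripper":[1,1,1,1,1,0.5,0.5,0.5]}'
cat > m.py <<'E'
from station import get_state, cams, arm, nets
import cv2, numpy as np
def look(c,labels,name=None,crop=None):
    f=cams.grab_frame(c)
    for l in labels:
        r=nets.pinpoint(c,l)
        print(c,l,[(np.round(d["centre"],4).tolist(),round(d["confidence"],2)) for d in r[:2]])
    if name:
        im=f["img"][:,:,::-1]
        if crop: im=im[crop[1]:crop[3],crop[0]:crop[2]]
        k=min(800/im.shape[1],600/im.shape[0])
        cv2.imwrite(f"pics/{name}.png",cv2.resize(im,None,fx=k,fy=k,interpolation=cv2.INTER_CUBIC))
    return f
def back(f,u,v,z):
    d=f["R"].T@np.linalg.inv(f["mtx"])@np.array([u,v,1.]); o=-f["R"].T@f["t"]
    return o+d*(z-o[2])/d[2]
E
python3 - <<'E'
from m import *
f=look("wrist",["lock_plate","level_grip","strap_hinge","strap_end","staple","fine_mark"],"w1")
np.savez("w1.npz",R=f["R"],t=f["t"],mtx=f["mtx"])
E
```

```text
t: 1.9
eef_pos: [0.4526, -0.3084, 0.3123]
ee_rot: [-3.141, 0.001, -2.686]
force: [0.7, -1.2, -0.3]
width: 0.0871
gripper_force: 0.0
t: 2.7
eef_pos: [0.5831, -0.0704, 0.341]
ee_rot: [3.141, -0.001, -2.683]
force: [-0.2, -0.6, -0.7]
width: 0.0693
gripper_force: 0.0
wrist lock_plate [([0.5883, -0.0387, 0.0767], 0.82)]
wrist level_grip [([0.5904, -0.0375, 0.1125], 0.66)]
wrist strap_hinge [([0.6009, 0.0156, 0.1341], 0.55)]
wrist strap_end []
wrist staple [([0.5701, -0.1033, 0.1368], 0.58)]
wrist fine_mark [([0.4722, -0.01, 0.12], 0.63)]
```

View pics/w1.png

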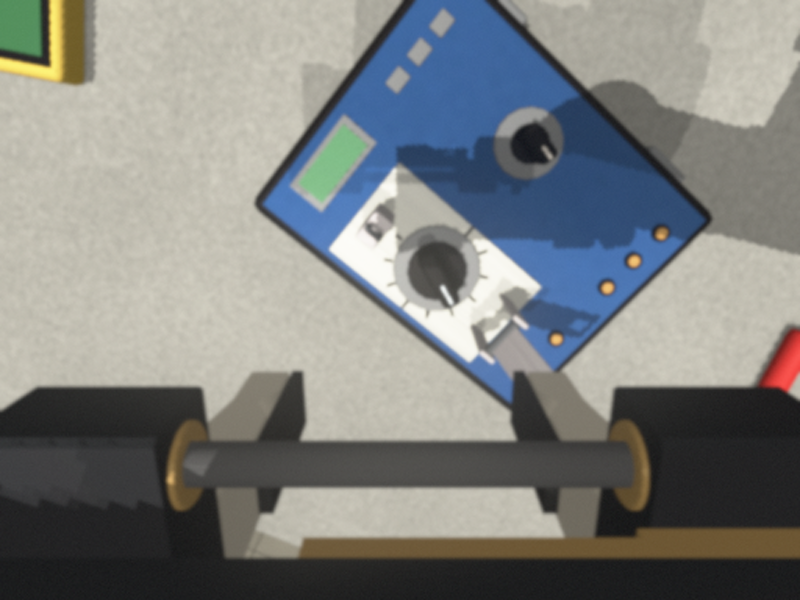

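The plate corners in the view are at (397,165), (541,288), (472,362) and (329,248). The pointer runs from (442,285) to (452,303), towards the hinge and away from the small knob.

```bash
python3 - <<'E'
from m import *
f=np.load("w1.npz"); k=512/800
P=[back(f,u*k,v*k,.079)[:2] for u,v in [(397,165),(541,288),(472,362),(329,248)]]
c=np.mean(P,0);print("plate",c,np.round(P,4))
d=P[1]-P[0]+P[2]-P[3]  # hinge dir +y
e=P[3]-P[0]+P[2]-P[1]
print("yaw from y",np.arctan2(-d[0],d[1]),"len",np.linalg.norm(d)/2,"yaw from x",np.arctan2(e[1],e[0]),np.linalg.norm(e)/2)
a,b=[back(f,u*k,v*k,.123)[:2] for u,v in [(440,281),(453,304)]]
print(a,b,"ptr angle",np.arctan2(*(b-a)[::-1]), "from c",np.arctan2(*(b-c)[::-1]),np.linalg.norm(b-c))
g=look("top",["level_grip","lock_plate","strap_end","strap_hinge","staple"])
E
```

```text
plate [ 0.58878972 -0.04179265] [[ 0.5288 -0.1072]
 [ 0.5648  0.0441]
 [ 0.6494  0.0243]
 [ 0.6122 -0.1284]]
yaw from y -0.23623569260886568 len 0.15640369055445905 yaw from x -0.2392853494360095 0.08647457370431356
[ 0.5877819  -0.04199182] [ 0.59937034 -0.02494524] ptr angle 0.9737493123406648 from c 1.0100236990231182 0.019894339818657642
top level_grip [([0.5867, -0.0428, 0.1166], 0.59), ([0.5233, -0.4425, -0.0022], 0.19)]
top lock_plate [([0.5888, -0.0443, 0.0756], 0.77)]
top strap_end [([0.6196, 0.0723, 0.2594], 0.7)]
top strap_hinge [([0.601, 0.0181, 0.1313], 0.75)]
top staple [([0.5735, -0.099, 0.135], 0.71)]
```

```bash
python3 -m creep '{"translation":[[6,30,0],[0,0,0],[0,0,0],[0,0,0],[0,0,-40],[0,0,-40],[0,0,-40],[0,0,-10]],"spin":[0.14,0.14,0.14,0.125,0,0,0,0],"gripper":[0.4,0.4,0.4,0.4,0.4,0.4,0.4,0.4]}' 20; python3 -m creep '{"translation":[[0,0,-30],[0,0,-30],[0,0,-25],[0,0,-18],[0,0,-8],[0,0,0],[0,0,0]],"spin":[0,0,0,0,0,0,0],"gripper":[0.4,0.4,0.4,0.4,0.4,0.4,0.4]}'
python3 - <<'E'
from m import *
look("wrist",[],"w2")
E
```

```text
t: 4.15
eef_pos: [0.5855, -0.0422, 0.2072]
ee_rot: [3.136, -0.004, -2.141]
force: [-0.6, 0.2, 0.3]
width: 0.0349
gripper_force: 0.0
t: 4.85
eef_pos: [0.5891, -0.042, 0.102]
ee_rot: [-3.14, 0.001, -2.14]
force: [0.5, -1.0, 0.6]
width: 0.0347
gripper_force: 0.0
```

View pics/w2.png

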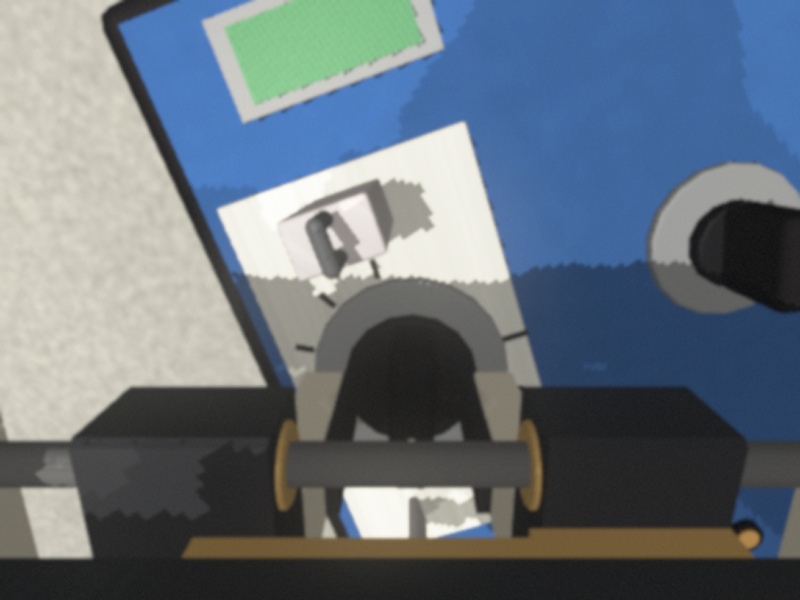

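The bar stands centred between the fingers, seen at about (412,380). I grip it and turn it anticlockwise.

```bash
python3 -m creep '{"translation":[[0,0,0],[0,0,0],[0,0,0],[0,0,0],[0,0,0],[0,0,0]],"spin":[0,0,0,0,0,0],"gripper":[0,0,0,0,0,0]}' 20; python3 -m creep '{"translation":[[0,0,0],[0,0,0],[0,0,0],[0,0,0],[0,0,0],[0,0,0],[0,0,0],[0,0,0]],"spin":[0.14,0.14,0.14,0.14,0.14,0.14,0.14,0.12],"gripper":[0,0,0,0,0,0,0,0]}'; python3 -m creep '{"translation":[[0,0,0],[0,0,0]],"spin":[0,0],"gripper":[0,0]}'; python3 -c "
from m import *
print(get_state()['moment'])"
```

```text
t: 5.5
eef_pos: [0.5881, -0.042, 0.101]
ee_rot: [-3.141, 0.0, -2.141]
force: [-2.4, 0.7, 5.6]
width: 0.0139
gripper_force: 19.9
t: 6.3
eef_pos: [0.5882, -0.042, 0.101]
ee_rot: [-3.141, -0.0, -1.035]
force: [-2.2, -0.1, 5.6]
width: 0.0139
gripper_force: 19.9
t: 6.5
eef_pos: [0.5882, -0.042, 0.101]
ee_rot: [-3.141, -0.0, -1.04]
force: [-2.9, 1.8, 5.7]
width: 0.0138
gripper_force: 20.0
[ 0.57917651  0.92181419 -0.02531982]
```

```bash
python3 -m creep '{"translation":[[0,0,0],[0,0,0],[0,0,0],[0,0,0],[0,0,15],[0,0,20],[0,0,15],[0,0,0]],"spin":[0,0,0,0,0,0,0,-0.14],"gripper":[0.4,0.4,0.4,0.4,0.4,0.4,0.4,0.4]}' 20; python3 -m creep '{"translation":[[0,0,0],[0,0,0],[0,0,0],[0,0,0],[0,0,0],[0,0,0],[0,0,0],[0,0,0]],"spin":[-0.14,-0.14,-0.14,-0.14,-0.14,-0.14,-0.14,-0.14],"gripper":[0.4,0.4,0.7,0.7,0.7,0.7,0.7,0.7]}'; python3 -m creep '{"translation":[[0,0,0],[0,0,0],[0,0,0],[0,0,0],[0,0,0]],"spin":[-0.14,-0.14,-0.03,0,0],"gripper":[0.7,0.7,0.7,0.7,0.7]}'
python3 - <<'E'
from m import *
look("wrist",["level_grip"],"w3")
E
```

```text
t: 7.3
eef_pos: [0.5895, -0.042, 0.153]
ee_rot: [-3.138, -0.001, -1.181]
force: [-0.9, -0.6, 0.4]
width: 0.0348
gripper_force: 0.0
t: 8.1
eef_pos: [0.588, -0.0421, 0.1504]
ee_rot: [3.141, -0.0, -2.307]
force: [-0.4, 0.4, -0.5]
width: 0.0613
gripper_force: 0.0
t: 8.6
eef_pos: [0.5881, -0.0421, 0.1506]
ee_rot: [-3.142, 0.0, -2.608]
force: [-0.2, 0.3, -0.4]
width: 0.0613
gripper_force: 0.0
wrist level_grip [([0.5884, -0.0424, 0.1165], 0.73)]
```

View pics/w3.png

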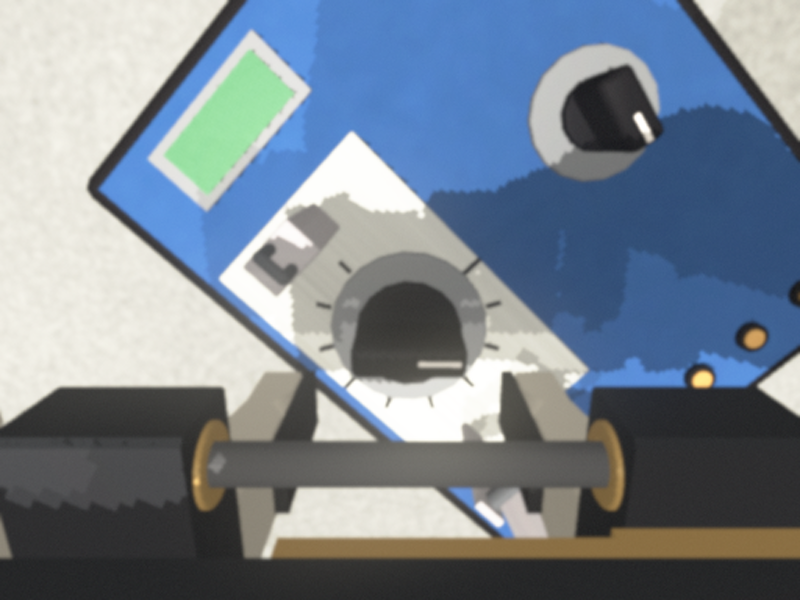

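The bar is now along the closing line, with its pointer at (440,363). I descend, grip the bar ends and turn the rest.

```bash
python3 -m creep '{"translation":[[0,0,-20],[0,0,-20],[0,0,-10],[0,0,0],[0,0,0],[0,0,0],[0,0,0],[0,0,0]],"spin":[0,0,0,0,0,0,0,0],"gripper":[0.7,0.7,0.7,0.7,0,0,0,0]}' 15; python3 -m creep '{"translation":[[0,0,0],[0,0,0],[0,0,0],[0,0,0],[0,0,0],[0,0,0],[0,0,0],[0,0,0]],"spin":[0.13,0.13,0.13,0.13,0.13,0.1,0,0],"gripper":[0,0,0,0,0,0,0,0]}'; python3 -c "
from m import *
print(get_state()['moment'])"; python3 -m creep '{"translation":[[0,0,0],[0,0,0],[0,0,0],[0,0,0],[0,0,0]],"spin":[0.03,0.03,0.03,0,0],"gripper":[0,0,0,0,0]}';python3 -c "
from m import *
print(get_state()['moment'])"
```

```text
t: 9.5
eef_pos: [0.5886, -0.0417, 0.1016]
ee_rot: [-3.141, 0.002, -2.611]
force: [-2.4, 2.6, 5.2]
width: 0.0456
gripper_force: 15.0
t: 10.3
eef_pos: [0.5883, -0.0415, 0.1016]
ee_rot: [-3.141, 0.001, -1.86]
force: [-3.1, 4.2, 7.6]
width: 0.0454
gripper_force: 15.0
[1.67788374 1.20435061 0.03683423]
t: 10.8
eef_pos: [0.5883, -0.0416, 0.1014]
ee_rot: [-3.141, 0.001, -1.771]
force: [-2.4, 4.0, 5.1]
width: 0.0456
gripper_force: 15.0
[ 1.43853312  1.0722391  -0.42677459]
```

The moment about z jumped to -0.43 N m, so the knob is at its stop. I release, rise, check, then go behind the strap.

```bash
python3 -m creep '{"translation":[[0,0,0],[0,0,0],[0,0,0],[0,0,20],[0,0,30],[0,0,0],[0,0,0]],"spin":[0,0,0,0,0,0,0],"gripper":[0.7,0.7,0.7,0.7,0.7,0.7,0.7]}' 15; python3 -m creep '{"translation":[[0,0,40],[0,0,40],[0,0,40],[0,0,30],[0,0,0],[0,0,0]],"spin":[-0.04,0,0,0,0,0],"gripper":[0,0,0,0,0,0]}' 
python3 - <<'E'
from m import *
look("wrist",["level_grip","lock_plate","strap_hinge"],"w4")
look("top",["strap_end"]);look("scene",["strap_end"])
E
```

```text
t: 11.5
eef_pos: [0.5884, -0.0421, 0.1511]
ee_rot: [-3.14, 0.001, -1.771]
force: [-0.5, -0.7, 0.4]
width: 0.0615
gripper_force: 0.0
t: 12.1
eef_pos: [0.5879, -0.0419, 0.2999]
ee_rot: [3.141, 0.0, -1.811]
force: [0.2, -1.0, -1.6]
width: 0.0191
gripper_force: 0.0
wrist level_grip [([0.5873, -0.0404, 0.1128], 0.66)]
wrist lock_plate [([0.586, -0.0383, 0.0731], 0.94)]
wrist strap_hinge []
top strap_end [([0.5249, -0.4456, 0.0013], 0.6), ([0.6165, 0.0683, 0.2625], 0.53)]
scene strap_end [([0.6172, 0.0699, 0.2681], 0.62)]
```

View pics/w4.png

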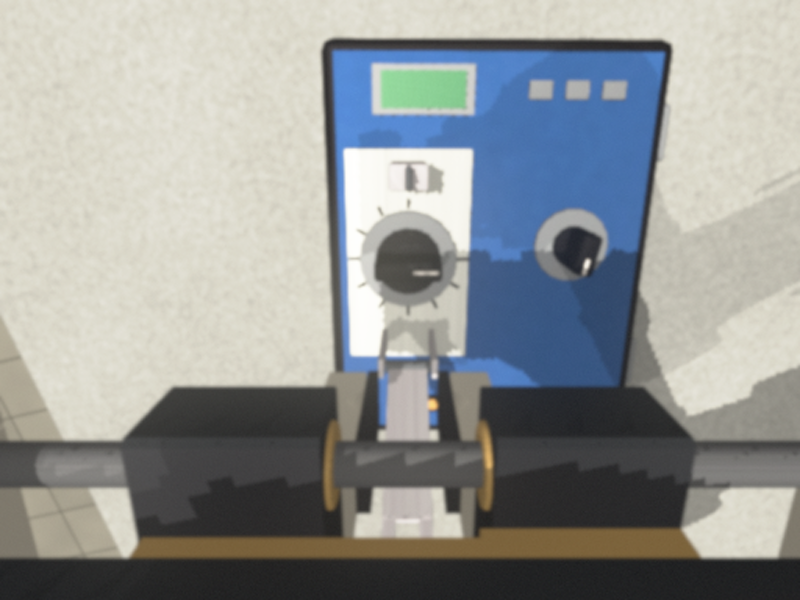

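The pointer, at (425,272), lies along case -x and the strap is still open at the lower middle. Now I go over the strap and down behind it.

```bash
python3 -m creep '{"translation":[[9,37,10],[9,37,0],[9,37,0],[9,37,0],[0,0,0],[0,0,-35],[0,0,-30],[0,0,0]],"spin":[0,0,0,0,0,0,0,0],"gripper":[0,0,0,0,0,0,0,0]}'
python3 - <<'E'
from m import *
look("scene",["strap_end"],"s5",(150,100,400,290))
E
```

```text
t: 13.3
eef_pos: [0.6216, 0.1053, 0.2409]
ee_rot: [3.135, -0.004, -1.811]
force: [0.5, 0.7, 0.4]
width: 0.0008
gripper_force: 0.0
scene strap_end [([0.615, 0.0689, 0.2668], 0.38), ([0.5873, -0.0426, 0.1186], 0.17)]
```

View pics/s5.png

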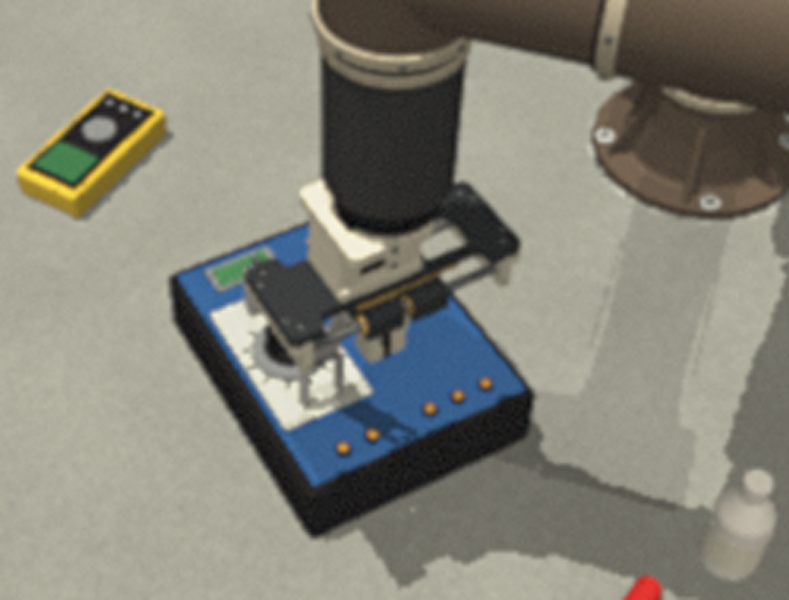

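```bash
python3 -m creep '{"translation":[[-4.7,-19.2,-1],[-4.7,-19.2,-1],[-4.7,-19.2,-2],[-4.6,-19.2,-1],[-4.2,-17.5,-2],[-4.7,-19.4,-5.5],[-4.4,-18,-9.5],[-3.9,-16,-12.5]],"spin":[0,0,0,0,0,0,0,0],"gripper":[0,0,0,0,0,0,0,0]}'
python3 -m creep '{"translation":[[-3.2,-13.1,-15.5],[-2.4,-9.7,-18],[-1.5,-6.3,-20],[0,0,0],[0,0,0]],"spin":[0,0,0,0,0],"gripper":[0,0,0,0,0]}'
python3 - <<'E'
from m import *
look("scene",["strap_end"],"s6",(150,100,400,290))
E
```

```text
t: 14.2
eef_pos: [0.5879, -0.0436, 0.2105]
ee_rot: [-3.141, 0.0, -1.811]
force: [0.9, 0.3, 0.7]
width: 0.0005
gripper_force: 0.4
t: 14.7
eef_pos: [0.5806, -0.0715, 0.1569]
ee_rot: [3.14, -0.001, -1.811]
force: [0.6, 0.1, 0.8]
width: 0.0006
gripper_force: 0.0
scene strap_end [([0.5701, -0.1174, 0.157], 0.5), ([0.5268, -0.0273, 0.0019], 0.37)]
```

View pics/s6.png

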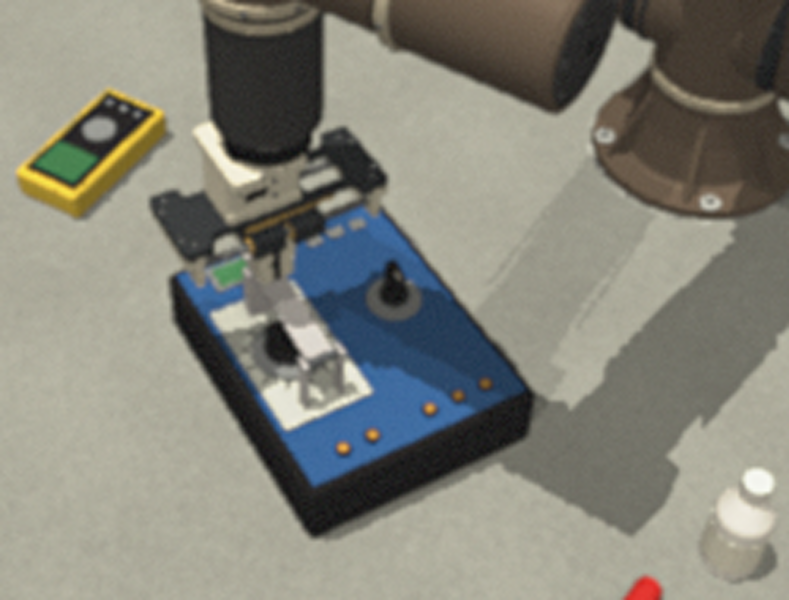

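The strap runs under the fingertips and is nearly down at about 0.2 rad, from (320,345) to (260,290). I press it home.

```bash
python3 -m creep '{"translation":[[-0.5,-2,-8],[0,0,-6],[0,0,-4],[0,0,-2],[0,0,0]],"spin":[0,0,0,0,0],"gripper":[0,0,0,0,0]}'; python3 -m creep '{"translation":[[0,0,-1],[0,0,-1],[0,0,0],[0,0,0]],"spin":[0,0,0,0],"gripper":[0,0,0,0]}'
```

```text
t: 15.3
eef_pos: [0.5804, -0.0728, 0.1372]
ee_rot: [3.141, -0.0, -1.811]
force: [-0.0, -0.4, 0.1]
width: 0.0004
gripper_force: 0.0
t: 15.7
eef_pos: [0.5807, -0.0728, 0.1367]
ee_rot: [-3.141, 0.0, -1.81]
force: [-3.0, 2.0, 7.6]
width: 0.0007
gripper_force: 3.8
```

```bash
python3 -m creep '{"translation":[[0,0,-1],[0,0,0],[0,0,0]],"spin":[0,0,0],"gripper":[0,0,0]}'; python3 -m creep '{"translation":[[0,0,10],[0,0,30],[0,0,40],[0,0,40],[-10,-40,20],[-10,-40,0],[-10,-40,0],[0,0,0]],"spin":[0,0,0,0,0,0,0,0],"gripper":[0,0,0,0,0,0,0,0]}'
python3 - <<'E'
from m import *
look("scene",["strap_end","fine_mark"],"s7",(190,150,340,265))
look("top",["strap_end","fine_mark"])
E
```

```text
t: 16.0
eef_pos: [0.5808, -0.0729, 0.1365]
ee_rot: [-3.14, 0.0, -1.81]
force: [-5.8, 1.2, 14.0]
width: 0.0007
gripper_force: 6.8
t: 16.8
eef_pos: [0.5493, -0.1963, 0.2752]
ee_rot: [-3.141, -0.0, -1.814]
force: [0.2, 0.4, 0.6]
width: 0.0009
gripper_force: 0.0
scene strap_end [([0.571, -0.1187, 0.1354], 0.74), ([0.4119, 0.3496, 0.0003], 0.15)]
scene fine_mark [([0.4744, -0.0132, 0.1168], 0.67)]
top strap_end [([0.5677, -0.1192, 0.1319], 0.61)]
top fine_mark []
```

View pics/s7.png

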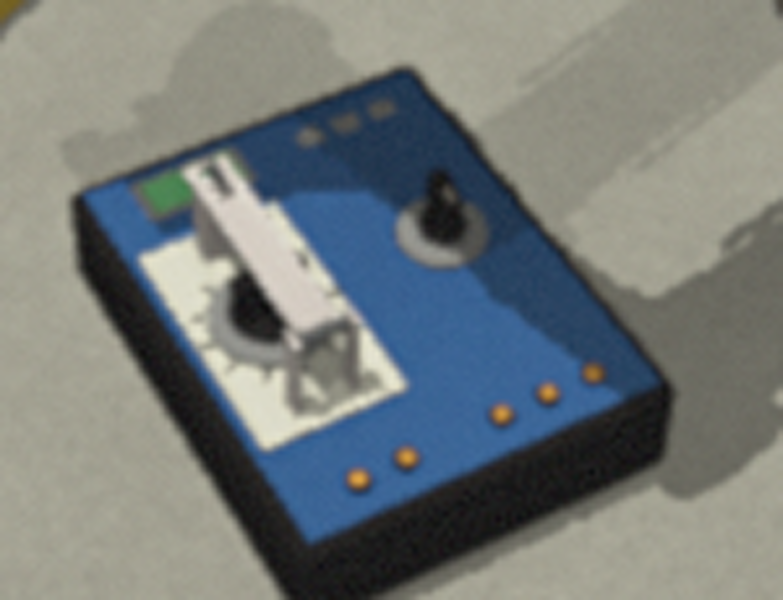

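The strap lies level over the knob with the staple showing through its slot at (215,180). The end is at z about 0.135, and the small knob is unchanged.

```bash
python3 -c "
from station import arm
print(arm.job_done())"
```

```text
the job is handed in; nothing more can be done
None
```

The job is handed in, with no verdict shown: the level knob is at its anticlockwise stop, the strap is home over the staple, and the arm never went near the small knob or the loose things.

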